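# Shut and bolt the sealed specimen chest

## Robot

A 6-joint arm with a two-finger parallel gripper is mounted at the origin on a cart in front of the work surface, level with it; the furniture and walls round the work are solid. World frame = base frame: x ahead of the robot, y to its left, z up, the work surface at z = 0. Lengths are in m, angles in rad, forces in N, time in s.
With the tool pointing down it reaches from about 0.4 to 0.925 m from the base axis. Payload 3.4 kg.
Tool frame: the origin (TCP) lies midway between the tips of the shut fingers; the grasp point (between the pads) lies 19 mm behind it; z points along the fingers, y is the line along which they close (so a half turn about z gives the same grasp; the last joint's range is limited). The gripper opens to 85 mm and grips with 20 to 120 N. Pads are 22 mm wide; open, the fingers measure 114 mm over their backs; the gripper's body (76 mm by 85 mm) begins 54 mm behind the grasp point. The pads swing forward as they close: fully open they stand 13 mm farther back than shut.
Start: joints at [-1.24, 0.307, 1.506, -0, 1.328, -0.073], TCP at [0.226, -0.529, 0.231] pointing down, gripper open.
Joint ranges: [-3.12, 3.12], [-1.05, 2.28], [0.14, 2.33], [-1.42, 4.57], [0.1, 2.73], [-2.68, 2.68]. Speed limits (rad/s): [2.57, 2.57, 3.14, 3.14, 3.14, 3.14].

## Interface

Orientations are given as a unit quaternion [w, x, y, z].
In Python, from plant import robot, viewer gives the robot as it stands. Calls block until the motion is done:
- robot.move_pose(position, orientation): joint-space move of the TCP to a pose.
- robot.movel(position, max_speed=0.15, orientation=None): straight line of the TCP; orientation=None keeps the orientation; max_speed is the mean speed in m/s.
- robot.goto_joints(angles): joint-space move.
- robot.command_gripper(opening, grasp_force=None): finger opening in m; grasp_force is the grip in N (None keeps the last); returns when the fingers have stopped.
- robot.wait(seconds).
- robot.solve_ik(position, orientation): joint angles nearest the present ones, or None.
- viewer.grab_frame(name): name is "side" or "top"; returns (picture, depth): 480x640x3 uint8, blue, green, red; 480x640 float32, m along the optical axis (not along the pixel's ray), 0 where there is no reading.
- viewer.camera_model(name): a dict with "fx", "fy", "cx", "cy" (pixels), "k1" (the pictures are not rectified: a ray, as slopes to the right and down, at radius r is drawn at 1 + k1 r^2 times it, then the intrinsics apply), "T" (4x4, takes a point from camera to world coordinates). Camera axes: x right, y up, looking along -z (the intrinsics and any distortion apply to the point x, -y, -z); pixel columns grow to the right and rows downward; lengths in m; the calibration is good to about 2 mm. A picture is of the moment at which its call begins. camera_model takes no time and is no camera call.
A pose or a line that the arm cannot do raises robot.IKError and nothing moves.
- robot.sign_off(): hands the job in; it is judged then, once.
Readings, each from a call of its own:
- robot.current_clock(): time.
- robot.current_joints(): joint angles.
- robot.current_joint_vel(): joint speeds.
- robot.current_effort(): joint torques, N m.
- robot.current_eef_pos(): TCP position.
- robot.current_tcp_rot(): TCP orientation.
- robot.current_contact_force(): force on the tool from outside, world axes, zero at the start.
- robot.current_torque(): the same for the moment, N m.
- robot.current_gripper_width(): finger opening in m.
- robot.current_finger_force(): force on a finger pad.
Only numpy, scipy, OpenCV 4.12 (cv2) and the standard library are available. Lean on these libraries where they do the work, as an engineer would, in place of code of your own. Each camera call takes 0.05 s, during which the arm holds its last target. There are 200 camera calls.

## Task

Shut the lid of the blue steel specimen chest and bolt it: bring the lid down, press it into its springy rubber seal just far enough for the barrel bolt to line up with the eye of its keeper (feel for it), slide the bolt fully across through the eye, then turn the black ball handle down to the front into the notch so that the bolt cannot slip back. Use a light hand: don't slam the lid, don't ram or force the bolt, and leave the other things on the bench where they are.

Things in the scene. Friction and masses are not known exactly. Their poses are not given: they have to be found in the camera images.
- chest: blue steel chest fixed to the bench, 180 (x) x 260 (y) mm, 96 high; origin at the centre of its underside, z up, y to its left, -x its front (robot side). Lid hinge along x at its left: axis at y=+115, z=92. Free edge of the lid at y=-73; fixed deck (top z=96) from y=-75 to -130 carries the keeper. The chest does not give
- lid (a joint): angle of the lid (rad): 0 = hard down on the steel rim, grows as its right edge rises. 8 mm plate, 176 x 182 mm, top 4 mm above the hinge axis; bolt along its middle (x=0), rest of the top bare. Balanced: stays where it is left, under 2 N swings it. Let go it rests on its 19 mm rubber seal at about 0.10; from there a push of about 1.1 N on the ball per 0.01 rad presses it lower
- bolt (a joint): travel (m) of the 12 mm round bolt towards the chest's right (-y of the chest): 0 = drawn back, about 0.045 = home, where the handle's stem meets the end of the barrel's slot. Drag about 2 N. Its axis is parallel to the lid, 18 mm above its top, at x=0. The nose is blunt and meets the keeper after about 14 mm of travel
- bolt_handle (a joint): angle of the handle about the bolt's axis (rad): 0 = standing up from the lid, grows as it turns down to the chest's front (-x); 1.45 = right down. The slot keeps it up except in the last 3 mm of travel, where a notch lets it down. Stays where it is left; under 2 N at the ball turns it
- knob (a point): centre of the black ball, 18 mm across, on the end of the handle; 42 mm from the bolt's axis on a 7 mm stem, which stands 115 mm + bolt travel from the hinge axis (along the lid). It may be pinched between the fingers along the chest's y, 25 mm free all round; at lid angle 0, handle up, it is at z=156 of the chest
- nose (a point): middle of the bolt's blunt front end, on the bolt's axis; 68 mm ahead of the handle's stem. With the bolt home it lies about 31 mm past the keeper's mouth
- keeper_mouth (a point): where the mouth of the keeper's eye would be at middle setting (chest x=0, y=-82, z=122.5). The keeper, a zinc block 16 mm deep with an eye 15 mm high, is clamped in slotted lugs at a height nobody measured, up to 7.5 mm above or below this; always too low for the bolt while the lid rests free on its seal. Pressing the lid down part way lines them up
- rim: steel strip under the lid's free edge, its top at z=88 of the chest, on which the lid stops hard; origin as the chest's
- barrel: zinc barrel of the bolt, 22 mm round, 80 mm long, on the lid, with a slot along its top and the notch at the front (-x) side of the slot's keeper end; origin on the bolt's axis above the hinge. Barrel, rim and bolt end should each feel no more than 20 N
- brush: flat brush with a wooden handle, 39 x 185 x 14 mm, lying at the right of the chest; a bystander
- screwdriver: screwdriver with a red handle, 184 mm long, lying at the front right; a bystander
- test_block: round grey steel test block, 65 mm across, 15 mm high, lying at the right of the chest; a bystander

How it is judged:
By the outcome, as a careful person would: the job done as asked, in the order asked, and still so for the second after the job is handed in, with the robot touching nothing.
It also fails if it takes over 72 s, if anything falls off the work surface, if the arm or the gripper's body presses on something with over 40 N, if the wrist force passes 120 N, or if a joint passes its speed limit or range.

## Working session

There is one attempt and no reset: what is moved stays moved. The work goes in short steps, each a Python script; the robot and the scene stay as the last script left them, time stands still between calls to the robot, and variables do not carry over. Pictures are saved under pics/ and viewed, at most 10 in all, crops included, and the job is handed in when it is done.

```bash
ls; mkdir -p pics; python3 - <<'E'
from plant import robot, viewer
import cv2, numpy as np
for n in("side","top"):
    p,d=viewer.grab_frame(n); cv2.imwrite(f"pics/{n}0.png",p); np.save(f"pics/{n}0.npy",d)
    m=viewer.camera_model(n); print(n,{k:(np.round(v,3).tolist() if k=="T" else v) for k,v in m.items()}, (d>0).mean())
print(robot.current_clock(),robot.current_contact_force())
E
```

```text
pics
side {'fx': 543.4574053367463, 'fy': 543.4574053367463, 'cx': 316.0403787021178, 'cy': 242.77200586954189, 'k1': -0.0394977818813111, 'T': [[-0.88, 0.324, -0.347, 0.153], [-0.475, -0.604, 0.64, 0.588], [-0.002, 0.728, 0.685, 0.787], [0.0, 0.0, 0.0, 1.0]]} 0.9960286458333333
top {'fx': 439.25328540516074, 'fy': 439.25328540516074, 'cx': 315.9897759690812, 'cy': 235.45253336574203, 'k1': -0.08068439846771519, 'T': [[0.026, 0.995, -0.097, 0.4], [-1.0, 0.027, 0.008, -0.047], [0.01, 0.097, 0.995, 0.962], [0.0, 0.0, 0.0, 1.0]]} 0.9961100260416667
0.1 [ 0.37129989 -0.37227952  0.34277048]
```

View pics/side0.png

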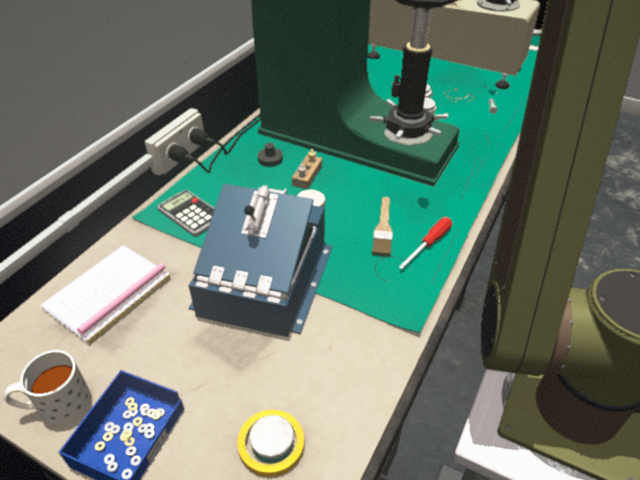

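View pics/top0.png

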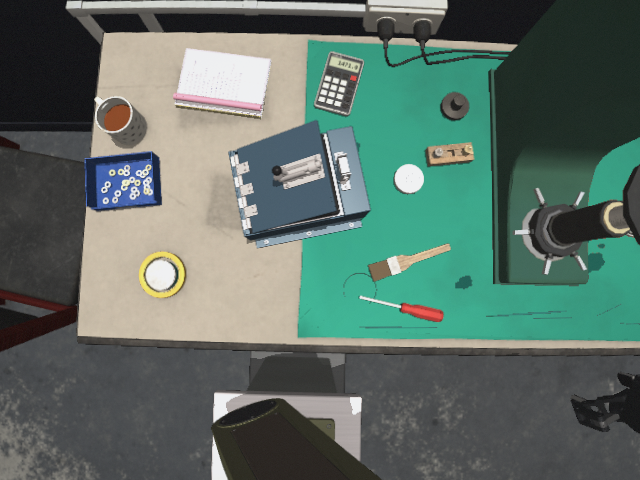

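The side view shows the chest at about (260,255) with its lid part raised, the ball at (250,210) and the hinges at the lower left. The top view shows the lid over (230–335,122–240), the ball at (278,171), the keeper at (345,170), the front flange edge from (255,242) to (362,222), and the brush, screwdriver and test block clear to the right.

```bash
cat > h.py <<'E'
import numpy as np, cv2
from plant import robot, viewer
def cloud(n,d):
    m=viewer.camera_model(n); K=np.array([[m["fx"],0,m["cx"]],[0,m["fy"],m["cy"]],[0,0,1]])
    v,u=np.mgrid[:480,:640]
    q=cv2.undistortPoints(np.stack([u,v],-1).reshape(-1,1,2).astype(float),K,np.array([m["k1"],0,0,0.])).reshape(480,640,2)
    P=np.stack([q[...,0]*d,-q[...,1]*d,-d],-1).astype(float)
    return P@m["T"][:3,:3].T+m["T"][:3,3]
E
python3 - <<'E'
from h import *
for n,rois in (("top",dict(lid=(200,250,100,260))),("side",dict(lid=(200,180,330,330)))):
    im=cv2.imread(f"pics/{n}0.png"); P=cloud(n,np.load(f"pics/{n}0.npy")); 
    hsv=cv2.cvtColor(im,cv2.COLOR_BGR2HSV).astype(int)
    box=np.zeros((480,640),bool)
    if n=="top": box[110:250,215:375]=1
    else: box[180:335,190:335]=1
    blue=box&(hsv[...,0]>95)&(hsv[...,0]<120)&(hsv[...,1]>60)
    print(n,"bench z",np.median(P[300:320,220:280,2]) if n=="top" else np.median(P[380:400,200:230,2]))
    # lid plane: RANSAC-lite on blue points z>0.105
    X=P[blue&(P[...,2]>0.11)]; rng=np.random.default_rng(0); best=0
    for _ in range(300):
        a=X[rng.choice(len(X),3,False)]; nn=np.cross(a[1]-a[0],a[2]-a[0]); L=np.linalg.norm(nn)
        if L<1e-6: continue
        nn/=L; c=(abs((X-a[0])@nn)<.003).sum()
        if c>best: best=c; bn,b0=nn,a[0]
    I=abs((X-b0)@bn)<.004; c=X[I].mean(0); w=np.linalg.svd(X[I]-c,full_matrices=False)[2][2]; w*=np.sign(w[2])
    print("lid n",w.round(4),"tilt",np.arccos(w[2]).round(4),"dir",np.arctan2(w[1],w[0]).round(4),best,len(X))
    on=box&(abs((P-c)@w)<.005)&(P[...,2]>.08)
    cc=cv2.connectedComponentsWithStats(on.astype(np.uint8)); k=1+cc[2][1:,4].argmax(); on=cc[1]==k
    e1=np.cross(w,[0,0,1]);e1/=np.linalg.norm(e1);e2=np.cross(w,e1)
    Q=P[on]-c; r=cv2.minAreaRect(np.stack([Q@e1,Q@e2],-1).astype(np.float32)*1000); bp=cv2.boxPoints(r)/1000
    print("rect",r[1],r[2]); print((c+bp[:,:1]*e1+bp[:,1:]*e2).round(4))
    # deck
    D=P[box&(abs(P[...,2]-.096)<.006)]; r=cv2.minAreaRect(D[:,:2].astype(np.float32)*1000); print("deck",len(D),D[:,2].mean().round(4),np.round(cv2.boxPoints(r)).tolist())
    # ball
    bb=np.zeros_like(box); 
    if n=="top": bb[160:183,265:292]=1
    else: bb[198:222,240:262]=1
    bl=bb&(hsv[...,2]<45); v,u=np.nonzero(bl); C=viewer.camera_model(n)["T"][:3,3]
    p=np.median(P[bl],0); print("ball px",u.mean(),v.mean(),bl.sum(),"surf",p.round(4),"ctr",(p+(p-C)/np.linalg.norm(p-C)*.0075).round(4))
    cv2.imwrite(f"pics/{n}_crop.png",cv2.resize(im[110:250,215:375] if n=="top" else im[180:335,190:335],None,fx=4 if n=="top" else 3.8,fy=4 if n=="top" else 3.8))
E
```

```text
top bench z -0.0003286051017471481
lid n [-0.0942  0.4166  0.9042] tilt 0.4413 dir 1.7931 5194 5394
rect (179.85980224609375, 204.7728729248047) 0.533823549747467
[[ 0.4791  0.0927  0.0888]
 [ 0.5218 -0.0875  0.1762]
 [ 0.6969 -0.0463  0.1755]
 [ 0.6542  0.1338  0.0881]]
deck 2792 0.0966 [[480.0, 90.0], [538.0, -161.0], [716.0, -120.0], [658.0, 131.0]]
ball px 276.25531914893617 170.46808510638297 47 surf [0.586  0.0205 0.2064] ctr [0.5878 0.0212 0.1992]
side bench z -0.0013849689421630562
lid n [-0.0955  0.4135  0.9055] tilt 0.4383 dir 1.7976 5086 5478
rect (178.35833740234375, 207.0054473876953) 0.3619101047515869
[[ 0.4794  0.0953  0.0881]
 [ 0.5228 -0.087   0.176 ]
 [ 0.6963 -0.0459  0.1755]
 [ 0.6529  0.1364  0.0876]]
deck 1352 0.097 [[481.0, 97.0], [538.0, -160.0], [710.0, -122.0], [653.0, 135.0]]
ball px 248.66666666666666 212.66666666666666 3 surf [0.5846 0.029  0.2007] ctr [0.5881 0.0244 0.1959]
```

View pics/top_crop.png

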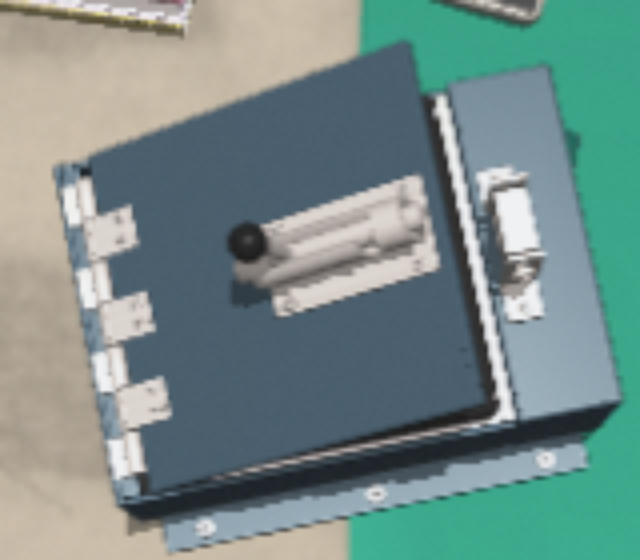

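The crop shows the ball at about (247,243), the barrel running right from it, and the keeper at (517,235). Both views agree on the pose: chest centre about (0.597,-0.0145), yaw 0.226, lid at about 0.44 rad, and the ball where the geometry predicts it. Next I check IK and microscope clearance, then approach.

```bash
cat >> h.py <<'E'
from scipy.spatial.transform import Rotation as R
O=np.array([.597,-.0145,0.]); C=R.from_euler("z",.226); AHEAD=.014   # TCP this far past the ball centre
OFF=np.zeros(3)  # world correction of the ball, set below when known
def pose(th,t=0.,ph=0.,back=0.,s=1,tilt=None):
    l=.115+t; h=.022+.042*np.cos(ph)
    b=O+OFF+C.apply([-.042*np.sin(ph),.115-l*np.cos(th)+h*np.sin(th),.092+l*np.sin(th)+h*np.cos(th)])
    T=C*R.from_euler("x",-(th if tilt is None else tilt))*R.from_matrix(np.array([[-s,0,0],[0,s,0],[0,0,-1.]]))
    return b+T.apply([0,0,AHEAD-back]), T.as_quat()[[3,0,1,2]]
def line(*a,v=.06,**k):
    p,q=pose(*a,**k); robot.movel(p,max_speed=v,orientation=q)
def F(): return C.inv().apply(robot.current_contact_force())   # chest axes
def st(m=""): print(m,"t",round(robot.current_clock(),2),"F",F().round(1),"w",round(robot.current_gripper_width(),4),"eef",np.round(robot.current_eef_pos(),4))
E
python3 - <<'E'
from h import *
P=cloud("top",np.load("pics/top0.npy")); Ps=cloud("side",np.load("pics/side0.npy"))
for Q in (P.reshape(-1,3),Ps.reshape(-1,3)):
    for y0 in(-.55,-.45,-.35,-.25):
        m=(Q[:,2]>.1)&(Q[:,2]<.6)&(abs(Q[:,1]-y0)<.05)&(Q[:,0]>.3); print(y0,m.sum(),np.percentile(Q[m,0],1).round(3) if m.any() else None)
print(np.round(robot.current_tcp_rot(),3))
for s in(1,-1):
    for a in((.44,0,0,.08),(.44,),(.05,),(.05,.045),(.05,.045,1.45)):
        p,q=pose(*a,s=s); j=robot.solve_ik(p,q); print(s,a,p.round(3),None if j is None else np.round(j,2))
E
```

```text
-0.55 7429 0.435
-0.45 17921 0.482
-0.35 350 0.957
-0.25 838 0.955
-0.55 7267 0.441
-0.45 13423 0.478
-0.35 3219 0.973
-0.25 4624 0.958
[-0.001  0.98   0.201 -0.   ]
1 (0.44, 0, 0, 0.08) [0.582 0.05  0.259] [ 0.29  0.32  1.5  -0.45  1.37 -1.41]
1 (0.44,) [0.59  0.017 0.186] [ 0.23  0.38  1.61 -0.48  1.19 -1.38]
1 (0.05,) [ 0.596 -0.012  0.148] [-0.06  0.4   1.58 -0.05  1.14 -1.84]
1 (0.05, 0.045) [ 0.606 -0.056  0.15 ] [-0.13  0.42  1.56 -0.05  1.15 -1.91]
1 (0.05, 0.045, 1.45) [ 0.566 -0.067  0.113] [-0.16  0.41  1.69 -0.05  1.03 -1.93]
-1 (0.44, 0, 0, 0.08) [0.582 0.05  0.259] [ 0.29  0.32  1.5  -0.45  1.37  1.73]
-1 (0.44,) [0.59  0.017 0.186] [ 0.23  0.38  1.61 -0.48  1.19  1.76]
-1 (0.05,) [ 0.596 -0.012  0.148] [-0.06  0.4   1.58 -0.05  1.14  1.31]
-1 (0.05, 0.045) [ 0.606 -0.056  0.15 ] [-0.13  0.42  1.56 -0.05  1.15  1.23]
-1 (0.05, 0.045, 1.45) [ 0.566 -0.067  0.113] [-0.16  0.41  1.69 -0.05  1.03  1.21]
```

```bash
python3 - <<'E'
from h import *
robot.move_pose([.31,-.30,.32],robot.current_tcp_rot()); st("via")
robot.move_pose(*pose(.44,back=.08)); st("pre")
robot.command_gripper(.045,25); st("open45")
line(.44,v=.08); st("at ball")
for n in("top","side"):
    p,d=viewer.grab_frame(n); cv2.imwrite(f"pics/{n}1.png",cv2.resize(p[100:250,200:370] if n=="top" else p[130:280,170:340],None,fx=3.5,fy=3.5))
a,b=[cv2.imread(f"pics/{n}1.png")[:,:400+195] for n in("top","side")]
cv2.imwrite("pics/both1.png",cv2.resize(np.hstack([a,b]),(800,355)))
E
```

```text
via t 1.12 F [-0.4 -0.2  0.2] w 0.0853 eef [ 0.31   -0.3008  0.3197]
pre t 2.77 F [ 0.3 -0.7  0.6] w 0.0857 eef [0.5822 0.0488 0.2584]
open45 t 3.25 F [ 0.7 -0.3  0.7] w 0.0452 eef [0.5821 0.0498 0.2588]
at ball t 4.4 F [-0.5  0.4  0.8] w 0.0449 eef [0.5902 0.0172 0.1867]
```

View pics/both1.png

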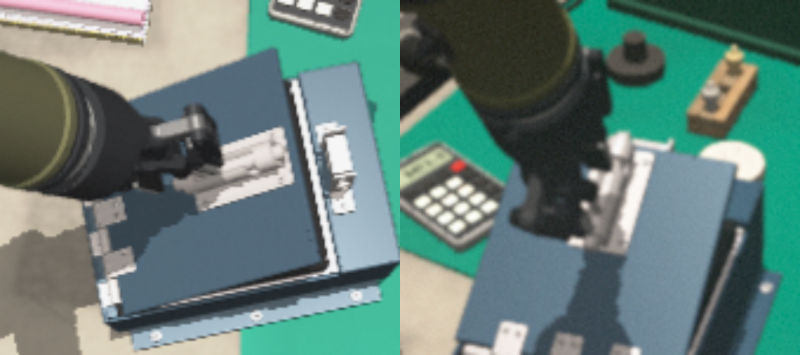

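The fingers straddle the ball, at about (200,150) in the left half and (560,210) in the right, and the lid has not moved. I'll pinch the ball and bring the lid down.

```bash
python3 - <<'E'
from h import *
robot.command_gripper(.0,25); st("pinch")
if robot.current_gripper_width()<.013: raise SystemExit("missed")
print(robot.current_finger_force())
for th in np.arange(.38,.105,-.055):
    line(th,v=.06); st(f"th {th:.3f}")
    if np.linalg.norm(F())>12: break
line(.10,v=.03); st(".10")
E
```

```text
pinch t 4.88 F [-0.2 -0.   0.9] w 0.0159 eef [0.59   0.017  0.1866]
24.35701847076416
th 0.380 t 5.15 F [ 0.6 -1.2 -0.3] w 0.0158 eef [0.5913 0.0109 0.1813]
th 0.325 t 5.42 F [ 0.1 -1.7 -0.6] w 0.0159 eef [0.5921 0.0065 0.1761]
th 0.270 t 5.68 F [ 0.7 -1.2 -0.2] w 0.0156 eef [0.593  0.0023 0.1708]
th 0.215 t 5.95 F [ 0.7 -1.4 -0.7] w 0.0158 eef [ 0.5939 -0.0016  0.1653]
th 0.160 t 6.22 F [ 0.8 -1.6  0.1] w 0.0156 eef [ 0.5947 -0.0054  0.1595]
.10 t 6.62 F [ 0.2  0.5 -0.4] w 0.0162 eef [ 0.5956 -0.0088  0.1531]
```

```bash
python3 - <<'E'
from h import *
def probe(th,t0,t1):
    t=t0
    while t<t1-1e-9:
        t+=.001; line(th,t,v=.02); f=F()
        if f[1]>6.5: return t,f
    return None,f
line(.088,0,v=.03); st("press")
line(.088,.009,v=.03); st("slide9")
th,tc=.088,None
while th>.0:
    hit,f=probe(th,.009 if tc is None else tc-.003,.019 if tc is None else tc+.004)
    print(f"th {th:.3f} hit {hit} F {f.round(1)} t {robot.current_clock():.1f}",flush=True)
    if hit is None: break
    tc=hit if tc is None else min(hit,tc)
    line(th,tc-.003,v=.03); th-=.007; line(th,tc-.003,v=.03)
    if robot.current_clock()>40: break
st("end")
E
```

```text
press t 6.87 F [-0.   1.3  1.1] w 0.0156 eef [ 0.5958 -0.0094  0.152 ]
slide9 t 7.32 F [ 0.1 -0.5  2. ] w 0.0163 eef [ 0.5981 -0.0192  0.1529]
th 0.088 hit 0.019000000000000006 F [1.  9.  1.9] t 9.8
th 0.081 hit None F [-0.6  2.1  1.2] t 12.1
end t 12.07 F [-0.6  2.1  1.2] w 0.0157 eef [ 0.6012 -0.0326  0.1529]
```

```bash
python3 - <<'E'
from h import *
th=.081
for t in np.arange(.024,.031,.001):
    line(th,t,v=.02); f=F(); print(round(t,3),f.round(1),np.round(robot.current_eef_pos()-pose(th,t)[0],4))
    if f[1]>8: break
for n in("top","side"):
    p,d=viewer.grab_frame(n); cv2.imwrite(f"pics/{n}2.png",cv2.resize(p[110:250,230:390] if n=="top" else p[140:280,190:350],None,fx=3,fy=3,interpolation=cv2.INTER_CUBIC))
cv2.imwrite("pics/both2.png",cv2.resize(np.hstack([cv2.imread(f"pics/{n}2.png") for n in("top","side")]),(800,350)))
st()
E
```

```text
0.024 [-0.6  2.3  1. ] [ 0.     -0.     -0.0001]
0.025 [0.6 3.  0.4] [-0.      0.     -0.0001]
0.026 [ 0.6  2.  -1.2] [-0.     -0.     -0.0001]
0.027 [1.1 2.  0.3] [-0.      0.     -0.0001]
0.028 [ 1.4  2.7 -1.3] [-0.     -0.     -0.0001]
0.029 [ 1.2  2.8 -3.1] [-0.0001  0.     -0.0002]
0.03 [ 0.6  3.2 -2.9] [-0.0002  0.     -0.0002]
 t 13.92 F [ 1.2  2.8 -2.8] w 0.0159 eef [ 0.6025 -0.0393  0.1534]
```

View pics/both2.png

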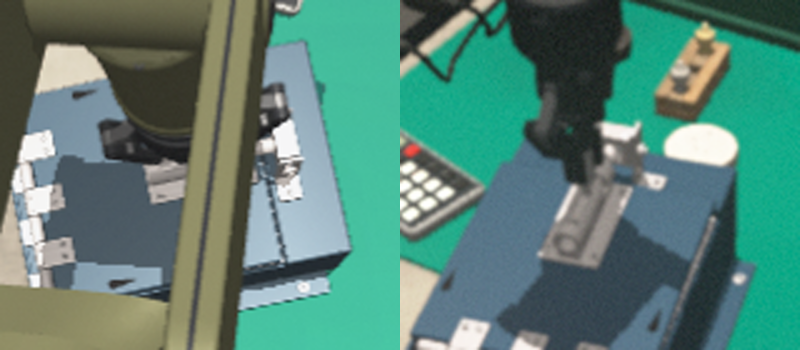

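The bolt nose is in the keeper eye, at about (285,150) left and (615,150) right. The falling Fz says it is riding on the eye's top, so I lower the lid slightly and go on until I feel the end of the slot.

```bash
python3 - <<'E'
from h import *
th,t=.081,.030
while t<.054:
    f=F()
    if f[2]<-.5: th-=.0015
    elif f[2]>5: th+=.0015
    t+=.001; line(th,t,v=.02); f=F(); print(round(t,3),round(th,4),f.round(1))
    if f[1]>7 or abs(f[2])>10: break
st()
E
```

```text
0.031 0.0795 [-0.1  3.1 -2.5]
0.032 0.078 [ 0.5  2.9 -1.4]
0.033 0.0765 [-1.7  2.3  0. ]
0.034 0.0765 [-1.   1.5 -0.3]
0.035 0.0765 [-0.3  1.9  1.1]
0.036 0.0765 [-0.3  1.8  0.9]
0.037 0.0765 [-1.   2.   2.1]
0.038 0.0765 [-0.9  1.2  1.9]
0.039 0.0765 [0.4 1.5 2.6]
0.04 0.0765 [0.1 1.4 1.9]
0.041 0.0765 [ 0.4 -0.3  2.2]
0.042 0.0765 [0.3 1.1 2.7]
0.043 0.0765 [-0.2  1.9  2.2]
0.044 0.0765 [0.8 2.3 1.8]
0.045 0.0765 [0.7 4.6 1.4]
0.046 0.0765 [-0.1  6.6 -0.5]
0.047 0.0765 [ 2.4  7.9 -0.1]
 t 18.17 F [ 2.4  7.9 -0.1] w 0.016 eef [ 0.6056 -0.0541  0.1534]
```

```bash
python3 - <<'E'
from h import *
th,t=.0765,.0455
line(th,t,v=.02); st("ease")
for ph in np.arange(.08,1.46,.1):
    line(th,t,ph,v=.04); f=F(); print(round(ph,2),f.round(1),round(robot.current_gripper_width(),4))
    if abs(f[0])>8 or abs(f[2])>10 or abs(f[1])>12: break
st()
for n in("top","side"):
    p,d=viewer.grab_frame(n); cv2.imwrite(f"pics/{n}3.png",cv2.resize(p[110:250,230:390] if n=="top" else p[140:280,190:350],None,fx=3,fy=3,interpolation=cv2.INTER_CUBIC))
cv2.imwrite("pics/both3.png",cv2.resize(np.hstack([cv2.imread(f"pics/{n}3.png") for n in("top","side")]),(800,350)))
E
```

```text
ease t 18.42 F [-0.6  5.9 -0.1] w 0.0159 eef [ 0.6055 -0.0538  0.1535]
0.08 [1.4 6.1 0.4] 0.0159
0.18 [ 1.9  6.1 -0.1] 0.0157
0.28 [1.  5.9 0.4] 0.0161
0.38 [ 1.1  5.9 -0.4] 0.0161
0.48 [0.2 6.3 0.2] 0.0157
0.58 [1.1 5.6 0.6] 0.0156
0.68 [0.5 6.  1.2] 0.0156
0.78 [0.8 6.  1.3] 0.0158
0.88 [-0.2  6.   3. ] 0.0157
0.98 [0.  5.  0.7] 0.016
1.08 [-0.7  6.1  2.6] 0.0158
1.18 [-1.6  5.   1.6] 0.016
1.28 [-3.   6.1  2.3] 0.0156
1.38 [-2.5  5.8  2.7] 0.0159
 t 22.02 F [-2.5  5.8  2.7] w 0.0159 eef [ 0.5643 -0.0661  0.1196]
```

View pics/both3.png

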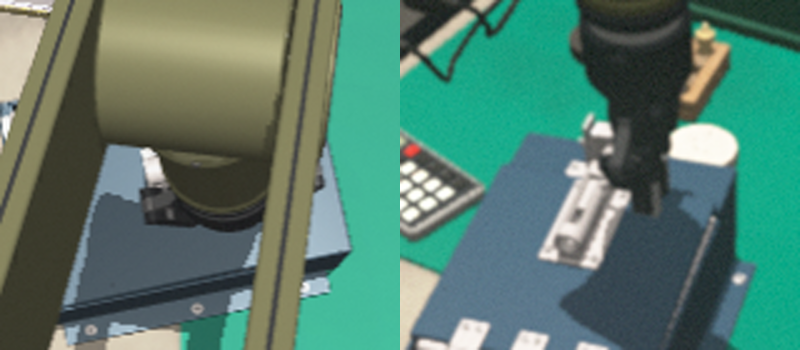

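The handle has swung to the front: the ball is between the fingers at about (640,200) in the right half and no longer above the barrel. I finish the turn by feel, release, back off and look.

```bash
python3 - <<'E'
from h import *
th,t=.0765,.0455
for ph in np.arange(1.42,1.56,.03):
    line(th,t,ph,v=.03); f=F(); print(round(ph,2),f.round(1))
    if f[2]>7 or abs(f[0])>9: break
robot.command_gripper(.04); st("open")
line(th,t,ph,back=.10,v=.10); st("up")
p=np.array(robot.current_eef_pos()); robot.move_pose([.40,-.20,.32],robot.current_tcp_rot()); st("away")
for n in("top","side"):
    p,d=viewer.grab_frame(n); np.save(f"pics/{n}4.npy",d); cv2.imwrite(f"pics/{n}4f.png",p); cv2.imwrite(f"pics/{n}4.png",cv2.resize(p[110:250,230:390] if n=="top" else p[140:280,190:350],None,fx=3,fy=3,interpolation=cv2.INTER_CUBIC))
cv2.imwrite("pics/both4.png",cv2.resize(np.hstack([cv2.imread(f"pics/{n}4.png") for n in("top","side")]),(800,350)))
E
```

```text
1.42 [-3.4  5.4  3.8]
1.45 [-3.4  4.6  1.8]
1.48 [-3.6  5.9  3. ]
1.51 [-3.1  5.7  3.1]
1.54 [-3.5  5.7  3.2]
open t 23.73 F [-0.2 -0.4 -0.3] w 0.0401 eef [ 0.5664 -0.0678  0.1136]
up t 24.88 F [ 0.2  0.4 -1.2] w 0.0403 eef [ 0.5638 -0.0596  0.2125]
away t 25.83 F [0.5 0.2 0.4] w 0.0403 eef [ 0.4004 -0.1997  0.3194]
```

View pics/both4.png

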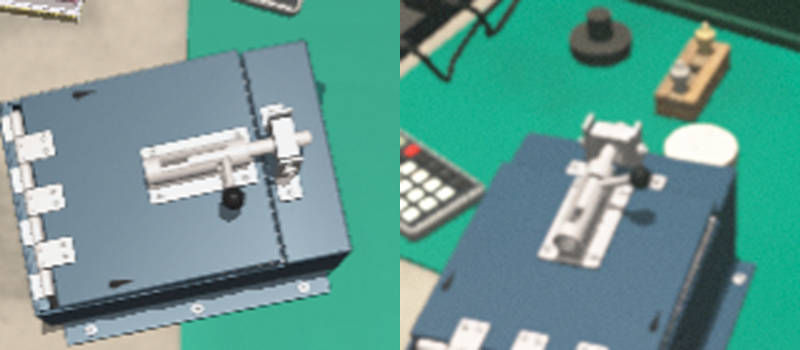

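The bolt nose shows past the keeper at (305,137) left. The ball is at the front, at (232,197) left and (640,177) right, though in the side view it may not be quite fully down. I'll measure its height.

```bash
python3 - <<'E'
from h import *
for n,(v0,v1,u0,u1) in (("top",(180,196,316,330)),("side",(204,217,280,293))):
    im=cv2.imread(f"pics/{n}4f.png"); P=cloud(n,np.load(f"pics/{n}4.npy"))
    m=np.zeros((480,640),bool); m[v0:v1,u0:u1]=1; m&=im.max(2)<60
    v,u=np.nonzero(m); c=viewer.camera_model(n)["T"][:3,3]; p=np.median(P[m],0); top=P[m][:,2].max(); p=p+(p-c)/np.linalg.norm(p-c)*.0075
    q=C.inv().apply(p-O); print(n,m.sum(),u.mean(),v.mean(),"chest",q.round(4),"topz",top.round(4))
    # lid angle
    L=C.inv().apply((P-O).reshape(-1,3)); k=(abs(abs(L[:,0])-.055)<.02)&(L[:,1]>-.06)&(L[:,1]<.06)&(L[:,2]>.09)&(L[:,2]<.13)
    a=np.polyfit(L[k,1],L[k,2],1); print(" lid angle",-a[0],"z at y=.115",np.polyval(a,.115))
    z=.092+.16*(-a[0])+.022; print(" phi est",np.degrees(np.arctan2(-q[0],q[2]-z)))
E
```

```text
top 55 322.56363636363636 189.12727272727273 chest [-0.0387 -0.0417  0.1434] topz 0.9624
 lid angle 0.07865850256961371 z at y=.115 0.09600883147950662
 phi est 66.50697847557954
side 27 285.55555555555554 211.8148148148148 chest [-0.0382 -0.0391  0.1429] topz 0.1518
 lid angle 0.07768858553243464 z at y=.115 0.09612476800597894
 phi est 66.69165519522996
```

The ball slipped up in the pads: the handle is at about 1.16 rad, not right down. I'll press it down gently from above with the shut fingers.

```bash
python3 - <<'E'
from h import *
q=pose(.077)[1]
W=lambda z: O+C.apply([-.043,-.041,z])
robot.move_pose(W(.22),q); robot.command_gripper(0.,25); st("above")
robot.movel(W(.163),max_speed=.08); f0=F(); print(f0.round(1))
z=.158
while z>.134:
    robot.movel(W(z),max_speed=.02); f=F()-f0; print(round(z,4),f.round(1))
    if f[2]>7: break
    z-=.0015
robot.movel(W(.22),max_speed=.1)
robot.move_pose([.40,-.20,.32],robot.current_tcp_rot()); st("away")
for n,(v0,v1,u0,u1) in (("top",(180,200,312,332)),("side",(204,221,280,297))):
    im,d=viewer.grab_frame(n); cv2.imwrite(f"pics/{n}5.png",im[110:250,230:390] if n=="top" else im[140:280,190:350]); P=cloud(n,d)
    m=np.zeros((480,640),bool); m[v0:v1,u0:u1]=1; m&=im.max(2)<60
    m&=P[...,2]>.118
    c=viewer.camera_model(n)["T"][:3,3]; p=np.median(P[m],0); p=p+(p-c)/np.linalg.norm(p-c)*.0075
    b=C.inv().apply(p-O); print(n,m.sum(),b.round(4),"phi",np.arctan2(-b[0],b[2]-.1265).round(3))
cv2.imwrite("pics/both5.png",cv2.resize(np.hstack([cv2.imread(f"pics/{n}5.png") for n in("top","side")]),(800,350),interpolation=cv2.INTER_CUBIC))
E
```

```text
above t 27.33 F [-0.3  0.4  0.2] w -0.0002 eef [ 0.5641 -0.0646  0.2205]
[0.3 0.5 0.7]
0.158 [-0.9 -0.4 -1.8]
0.1565 [-1.1 -0.1 -0.6]
0.155 [-0.5 -0.6 -1.2]
0.1535 [-0.1 -0.5 -1.6]
0.152 [ 0.1 -0.1 -0.1]
0.1505 [-0.  -0.2 -0.8]
0.149 [ 0.3 -1.  -0.9]
0.1475 [ 0.2 -0.1 -0.7]
0.146 [ 0.7 -0.1 -1.4]
0.1445 [-0.4  0.4 -1.1]
0.143 [-1.2 -0.9 -1.1]
0.1415 [-0.5  0.1 -0.3]
0.14 [ 0.2 -1.  -0.1]
0.1385 [-0.5 -2.1  2.3]
0.137 [-2.7 -0.4  5.9]
0.1355 [-4.5 -0.1 12.7]
away t 34.27 F [-0.   0.6 -0.8] w 0.0 eef [ 0.4004 -0.1997  0.3194]
top 56 [-0.0426 -0.0425  0.1302] phi 1.483
side 29 [-0.0418 -0.0404  0.1293] phi 1.503
```

View pics/both5.png

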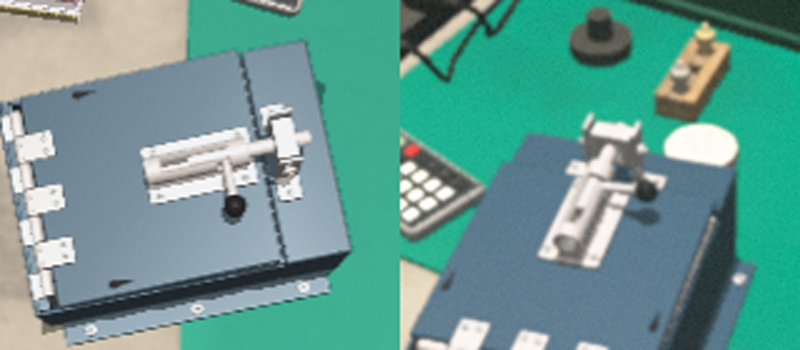

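The ball now lies right down, at (235,206) left and (647,190) right. The measured handle angle is about 1.48, which matches the 1.45 stop, and the bolt is home through the keeper. I'm handing in.

```bash
python3 -c "
from plant import robot
print(robot.sign_off())"
```

```text
the job is handed in; nothing more can be done
None
```

The lid is shut, the bolt is through the keeper as far as the end of its slot, and the handle is turned right down into the notch; I handed it in at about 34 s, with the highest wrist-force reading about 13 N.

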